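# Draw out the drying tray with the pull hook

## Robot

A 7-joint arm with a two-finger parallel gripper is mounted at the origin on the work surface. World frame = base frame: x ahead of the robot, y to its left, z up, the work surface at z = 0. Lengths are in m, angles in rad, forces in N, time in s.
With the tool pointing down it reaches from about 0.425 to 0.875 m from the base axis. Payload 8.4 kg.
Tool frame: the origin (TCP) lies at the very end of the fingers, on their centre line; the grasp point (between the pads) lies 19 mm behind it (manip.tcp_to_grasp is the distance from the TCP to the grasp point, in m); z points along the fingers, y is the line along which they close (so a half turn about z gives the same grasp; the last joint's range is limited). The gripper opens to 85 mm and grips with 20 to 120 N. Pads are 22 mm wide; open, the fingers measure 114 mm over their backs; the gripper's body (76 mm by 85 mm) begins 54 mm behind the grasp point. The pads swing forward as they close: fully open they stand 13 mm farther back than shut.
Start: joints at [-1.214, 0.333, 0.04, 1.465, -0.013, 1.343, -0.059], TCP at [0.286, 0.584, 0.204] pointing down, gripper open.
Joint ranges: [-2.58, 2.58], [-0.38, 2.09], [-1.3, 1.39], [0.25, 2.4], [-1.5, 4.64], [0.08, 2.09], [-2.65, 2.65]. Speed limits (rad/s): [2.22, 2.22, 2.79, 2.79, 3.14, 3.14, 3.14].

## Interface

Orientations are given as [roll, pitch, yaw] about the fixed x, y, z axes, in that order (R = Rz(yaw) Ry(pitch) Rx(roll)).
In Python, from workcell import manip gives the robot as it stands. The module is installed in compiled form; this text tells all that it offers.
- The arm moves only by the shell command python3 -m jog 'ROWS' [FORCE]. ROWS is text: rows parted by semicolons, each of 5 numbers parted by spaces: the shift along the tool's x, y, z each as a share of 40 cm, from -1 to 1, then the turn about the tool's z as a share of 90 degrees, from -1 to 1, then the gripper command: -1 is shut, 1 is fully open, values between are in proportion. A call has 1 to 5 rows; each row is the pose to reach, as a shift and turn from the pose commanded when the call began, along the tool's axes at that moment; what a row does not reach only later rows make up. A row lasts 1/12 s, in which the tool goes at most 41.7 mm and 7.16 degrees, less where a joint would pass 70% of its speed; a pose out of reach is approached as far as the arm can. A call with a number of a shift or a turn outside -1 to 1 is refused whole. A call with a gripper value outside its range is refused whole. The fingers move at their own pace and stop on an object; FORCE is the grip in N (left out, the last holds). Time passes only in rows, so rows that repeat a pose let the fingers close. It gives the time, the measured TCP pose, the force, the opening and the grip force at its end, in the units of the state.
- manip.get_state(): the state, without advancing time (a new reading comes with each control period).
- manip.capture(name): name is "side" or "top"; returns a dict with "img" (480x640x3 uint8, red, green, blue), "fx", "fy", "cx", "cy" (pixels), "dist" ([k1, k2, p1, p2, k3] as OpenCV has them; the pictures are not rectified), "rvec" (rotation vector, rad) and "tvec" (3), from world to camera coordinates, as OpenCV has them. Camera axes: x right, y down, z forward; pixel columns grow to the right and rows downward; lengths in m; the calibration is good to about 2 mm. A picture is of the moment at which its call begins. There is no depth.
- manip.finish_job(): hands the job in; it is judged then, once.
Trained networks look in the newest picture that a camera, given by its name, has taken for a name from the list of things; names that differ only in an ending like _2 or _b are one class to them, and where a whole thing is asked for, a point or a joint stands for the part that bears it (a point fixed in the world has none). Each returns a list of dicts, best first, with "p" (0 to 1); they miss things now and then, are a little off and sometimes report something else, mostly with a low value. They report only what shows in the picture. A call takes as long as a camera call. They do not tell look-alikes from the thing itself.
- manip.silhouettes(thing, camera): "pixels" (480x640 bool, what is visible of it) and "rect" ([left, top, right, bottom] in pixels, round what is visible of it).
The state is a dict: "time": time; "joint_positions": joint angles; "qvel": joint speeds; "joint_efforts": joint torques, N m; "tcp_pos": TCP position; "orientation": TCP orientation; "ft_force": force on the tool from outside, world axes, zero at the start; "moment": the same for the moment, N m; "grip_width": finger opening in m; "gripper_force": force on a finger pad.
Only numpy, scipy, OpenCV 4.12 (cv2) and the standard library are available. Lean on these libraries where they do the work, as an engineer would, in place of code of your own. Each camera call takes 0.05 s, during which the arm holds its last target. There are 200 camera calls.

## Task

Take the red T-handled hook from its wooden rest, catch its foot in the finger hole of the blue tray tab and pull the tray of the grey drying cabinet fully out to its stop. Then unhook and lay the hook back on its rest the way it lay before. Pull with the hook only: keep the gripper off the cabinet and tray, and leave the jar, the orange sole and the brush where they are.

Things in the scene. Friction and masses are not known exactly. Their poses are not given: they have to be found in the camera images.
- cabinet: Low grey cabinet, fixed, 220 deep (x) x 250 wide (y) x 82 high; origin under its centre, x pointing from front to back, front face at x = -110. A tray slides out of the front along -x. A flat blue tab stands out level from the tray's front: with the tray shut from the cabinet's face to 62 in front of it, 130 wide, 5 thick, top 66 above the bench, free space below.
- midline (a point): Fixed point on the cabinet's middle line (x -142, y 0, z 66). The finger hole, a 28 (x) x 18 (y) opening through the middle of the tab, is centred here when the tray is shut, except sideways: the tray stands anywhere across its bay, so tab and hole are up to 30 mm to either side in y. This is fixed in a run but unmeasured: see it or feel it (a probe stops on the tab, sinks in the hole).
- tray (a joint): How far the tray and its tab are pulled out along the cabinet's -x, in m: 0 shut, 0.130 at its stop. It starts up to 12 mm out, slides with 3 N of friction plus light damping (10 N s/m), and stays where it is left.
- hook: Pull hook, 110 g: red bar handle 110 long (y) x 20 (x) x 24 high; origin at its centre. Under its middle a steel shank, 8 in diameter, points down and bends at the end into a foot, 8 thick, whose end is 13 to the -x side of the shank's axis; foot's underside 75, upper side 67 below the origin. Seen from above the steel covers x -13 to +4, y -4 to +4.
- foot (a point): End of the hook's foot: x -13, z -71 in the hook's frame. To hook: foot pointing away from the cabinet (hook's x along the cabinet's x), let it down through the hole until its upper side is below the tab, and pull. To unhook, push back 9 to 20 mm from the pulling contact and lift.
- stand: Wooden rest, fixed, left or right of the robot's middle. Base 80 (x) x 125 (y) x 8; two upright boards at y = +42 and -42, 10 thick (y), 50 wide (x), tops 88 above the bench, with cheeks on top, 8 high, leaving a 32 gap in x for the handle. Origin under its centre. The handle lies level along y across both boards, the shank hanging between them.
- rest (a point): Where the hook's origin is when it lies on the rest: 100 above the stand's origin, same axes as the stand. At the start the hook's axes are the stand's within 0.04 rad.
- jar: Amber glass jar with black lid, 66 diameter, 85 high, 280 g, upright, origin under its centre; bystander, on the other side from the rest.
- sole: Loose orange shoe sole, about 220 x 80 x 25, lying flat, origin under its middle; bystander.
- brush: Cleaning brush lying flat, origin under its middle; bystander.
Things that resemble listed ones, but are neither listed nor needed, are in the scene too. What is meant by the hook is not purple or yellow, and is the smaller of those in its own colour.

How it is judged:
On the way:
1. the tray is on its way out, drawn by the hook (value of joint tray above 0.06 m and contact force between hook and cabinet above 0.5 N), for 0.1 s.
At the end, for the whole second after the job is handed in: The tray is out by more than 120 of its 130 mm and the hook lies still on its rest: origin within 15 mm of the rest point in plan and 6 mm in height, upright within 0.1 rad, handle along the rest within 0.25 rad, foot on the rest's -x side as at the start, let go (value of joint tray above 0.12 m and horizontal distance between hook and rest below 0.015 m and z of hook in the frame of rest between -0.006 and 0.006 m and angle between hook's own z axis and vertical below 0.1 rad and angle between the y axis of hook and the y axis of stand, either way round below 0.25 rad and x of foot in the frame of rest below 0 m and linear speed of hook below 0.02 m/s); the robot touches nothing.
It fails at once if the gripper or arm presses on the cabinet or its tray (contact force between any of the fingers, the arm and cabinet above 1 N).
It fails at once if the jar, the sole or the brush is moved by more than 30 mm (distance of any of jar, sole, brush from where it was at the start of the episode above 0.03 m).
It also fails if it takes over 64 s, if anything falls off the work surface, if the arm or the gripper's body presses on something with over 40 N, if the wrist force passes 120 N, or if a joint passes its speed limit or range.

## Working session

There is one attempt and no reset: what is moved stays moved. The work goes in short steps, Python scripts to look and compute and a shell command to move; the robot and the scene stay as the last step left them, time stands still between calls to the robot, and variables do not carry over. Pictures are saved under pics/ and viewed, at most 10 in all, crops included, and the job is handed in when it is done.

```bash
mkdir -p pics
cat > h.py <<'E'
import numpy as np,cv2
from workcell import manip
def ray(c,px):
    K=np.array([[c['fx'],0,c['cx']],[0,c['fy'],c['cy']],[0,0,1]]);R=cv2.Rodrigues(np.array(c['rvec'],float))[0]
    u=cv2.undistortPoints(np.array(px,float).reshape(-1,1,2),K,np.array(c['dist'],float)).reshape(-1,2)
    d=np.c_[u,np.ones(len(u))]@R; o=-R.T@np.array(c['tvec'],float).ravel()
    return o,d
def at(c,px,z):
    o,d=ray(c,px); return o+d*((z-o[2])/d[:,2])[:,None]
def proj(c,P):
    K=np.array([[c['fx'],0,c['cx']],[0,c['fy'],c['cy']],[0,0,1]])
    return cv2.projectPoints(np.array(P,float).reshape(-1,1,3),np.array(c['rvec'],float),np.array(c['tvec'],float),K,np.array(c['dist'],float))[0].reshape(-1,2)
E
python3 - <<'E'
from h import *
for n in('top','side'):
    c=manip.capture(n); cv2.imwrite(f'pics/{n}0.png',c['img'][:,:,::-1])
    print(n,ray(c,[[320,240]]))
    for t in('hook','stand','cabinet','tray','jar','sole','brush'):
        print(t,[(round(r['p'],2),[int(x) for x in r['rect']]) for r in manip.silhouettes(t,n)])
print(manip.get_state())
E
```

```text
top (array([ 0.42539982, -0.11716679,  1.24541164]), array([[ 0.098942  ,  0.02215576, -0.99497372]]))
hook [(0.86, [483, 219, 542, 273]), (0.85, [314, 272, 360, 317]), (0.74, [395, 274, 449, 293]), (0.61, [435, 327, 501, 402])]
stand [(0.7, [384, 264, 443, 306])]
cabinet [(0.77, [239, 76, 354, 201])]
tray [(0.56, [269, 169, 337, 204])]
jar [(0.8, [136, 277, 174, 306]), (0.15, [266, 166, 337, 206])]
sole [(0.83, [413, 114, 448, 201]), (0.62, [240, 76, 356, 201])]
brush [(0.96, [130, 132, 155, 217])]
side (array([-0.01071074, -0.71928175,  0.74543462]), array([[ 0.51228413,  0.6047933 , -0.60979796]]))
hook [(0.91, [339, 297, 387, 340]), (0.66, [290, 411, 374, 479]), (0.63, [431, 376, 509, 443])]
stand [(0.87, [321, 309, 391, 371])]
cabinet [(0.56, [330, 171, 450, 261]), (0.35, [200, 190, 225, 228])]
tray [(0.84, [328, 206, 389, 249])]
jar [(0.85, [201, 193, 226, 230])]
sole [(0.95, [429, 265, 500, 322])]
brush [(0.77, [252, 171, 311, 195])]
{'time': 0.8, 'joint_positions': array([-1.21420531,  0.33319021,  0.03990775,  1.4653912 , -0.01340366,
        1.34330014, -0.05846087]), 'qvel': array([ 0.00071478, -0.0014863 ,  0.00188659,  0.00258935, -0.00070516,
       -0.00242836, -0.00176891]), 'joint_efforts': array([ 2.28574800e-04, -6.58252859e+01,  1.36306610e+00, -4.05812144e+01,
        1.66853273e-02,  2.71425735e-03,  3.20960760e-05]), 'tcp_pos': array([0.28611556, 0.58361521, 0.20351864]), 'orientation': array([-3.14156909e+00, -7.73956807e-06,  2.68580214e+00]), 'ft_force': array([-0.28003542, -0.37040818,  0.28602546]), 'moment': array([-0.0141237 ,  0.01669891, -0.00194478]), 'gripper_force': 0.0, 'grip_width': 0.08531053182692439}
```

View pics/top0.png

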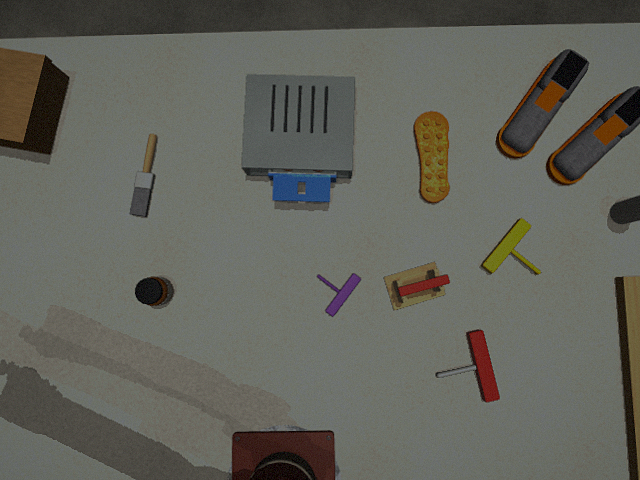

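View pics/side0.png

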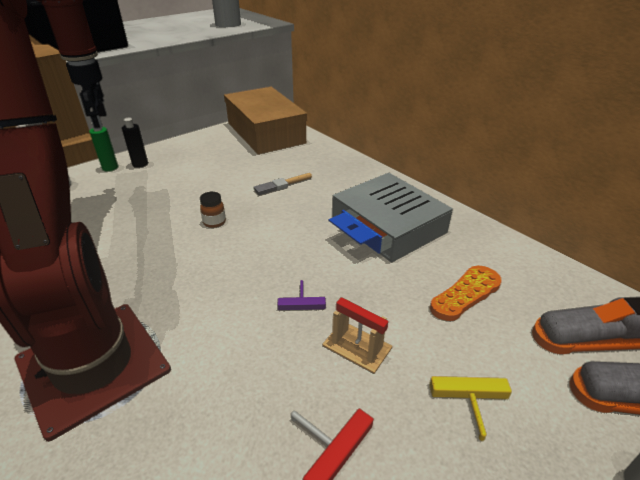

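The top picture shows the red candidates at (424,285), lying on the rest, and (482,365), larger and lying on the bench. Look-alikes in other colours are purple (338,295) and yellow (510,247). I choose the small red one on the rest. The tab is at (303,188), with its hole at about (302,187).

```bash
cat > m.py <<'E'
from h import *
def fit(c,mask,z):
    n,l,s,_=cv2.connectedComponentsWithStats(mask.astype(np.uint8)); k=1+np.argmax(s[1:,4])
    ys,xs=np.nonzero(l==k); P=at(c,np.c_[xs,ys],z)
    r=cv2.minAreaRect((P[:,:2]*1000).astype(np.float32)); return r,cv2.boxPoints(r)
def boxmask(r):
    m=np.zeros((480,640),bool); m[r[1]:r[3],r[0]:r[2]]=1; return m
E
python3 - <<'E'
from m import *
c=manip.capture('top'); im=c['img']; hsv=cv2.cvtColor(im,cv2.COLOR_RGB2HSV)
H,S,V=[hsv[:,:,i].astype(int) for i in range(3)]
red=((H<8)|(H>172))&(S>150)&(V>60)
print('hook',fit(c,red&boxmask([380,260,460,310]),.112))
blue=(abs(H-110)<15)&(S>120)&boxmask([255,160,350,210])
print('tab',fit(c,blue,.066))
s=[r for r in manip.silhouettes('cabinet','top')][0]['pixels']
print('cab',fit(c,s&(S<60)&(V>70),.082))
s=manip.silhouettes('stand','top')[0]['pixels']; print('stand',fit(c,s,.05))
a=cv2.resize(im[160:215,250:355],None,fx=6,fy=6,interpolation=cv2.INTER_CUBIC)
b=cv2.resize(im[255:315,375:460],None,fx=4,fy=4,interpolation=cv2.INTER_CUBIC)
o=np.zeros((580,640,3),np.uint8);o[:330,:630]=a;o[335:575,:340]=b
cv2.imwrite('pics/crop1.png',o[:,:,::-1])
c=manip.capture('side'); im=c['img']; hsv=cv2.cvtColor(im,cv2.COLOR_RGB2HSV);H,S,V=[hsv[:,:,i].astype(int) for i in range(3)]
red=((H<8)|(H>172))&(S>150)&(V>60)
E
```

```text
hook (((438.4462890625, -309.56695556640625), (19.58925437927246, 108.51348876953125), 13.89700984954834), array([[ 415.9071 , -259.25082],
       [ 441.9696 , -364.58798],
       [ 460.98547, -359.8831 ],
       [ 434.92297, -254.54593]], dtype=float32))
tab (((663.2525634765625, -49.80458068847656), (152.5642547607422, 62.22771453857422), 87.12419128417969), array([[ 628.35077 , -124.42962 ],
       [ 690.50006 , -127.55166 ],
       [ 698.15436 ,   24.820457],
       [ 636.00507 ,   27.942497]], dtype=float32))
cab (((804.7132568359375, -45.163299560546875), (250.0618438720703, 235.48388671875), 87.19815063476562), array([[ 681.0003 , -164.28929],
       [ 916.2027 , -175.80022],
       [ 928.4262 ,   73.96269],
       [ 693.2238 ,   85.47362]], dtype=float32))
stand (((438.7409973144531, -298.572265625), (78.02725982666016, 122.25652313232422), 15.842577934265137), array([[ 384.52158, -250.41646],
       [ 417.897  , -368.02914],
       [ 492.96042, -346.7281 ],
       [ 459.585  , -229.11539]], dtype=float32))
```

View pics/crop1.png

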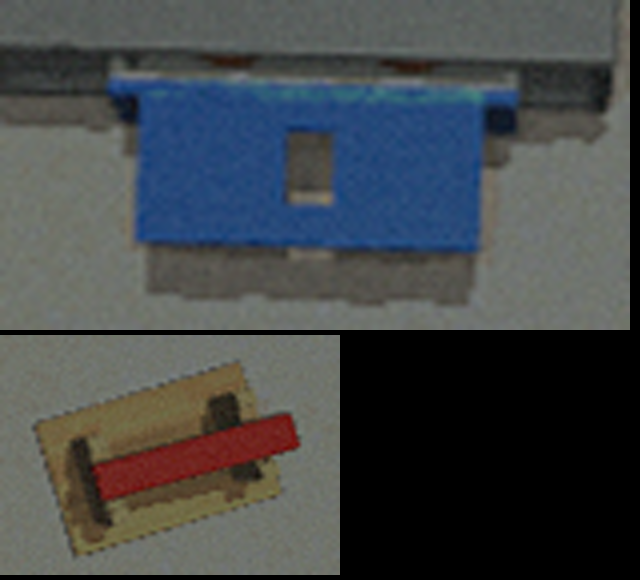

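Run:
```python
from m import *
c=manip.capture('top'); print('hole',at(c,[[301.35,187.5],[301.35,181.2],[301.35,193.8]],.066))
c=manip.capture('side'); im=c['img']
cv2.imwrite('pics/crop2.png',cv2.resize(im[285:375,310:405],None,fx=6,fy=6,interpolation=cv2.INTER_CUBIC)[:,:,::-1])
a=np.deg2rad(14); ex=np.array([np.cos(a),np.sin(a),0]); o=np.array([.4385,-.3096,.1])
for s in(0,-13,13): print(s,proj(c,o+ex*s/1000-[0,0,.071]))
```

```text
hole [[ 0.66259293 -0.05055677  0.066     ]
 [ 0.67708251 -0.0507158   0.066     ]
 [ 0.64814444 -0.05039799  0.066     ]]
0 [[357.19259083 337.40942355]]
-13 [[353.79434507 341.43211104]]
13 [[360.52957056 333.45964506]]
```

View pics/crop2.png

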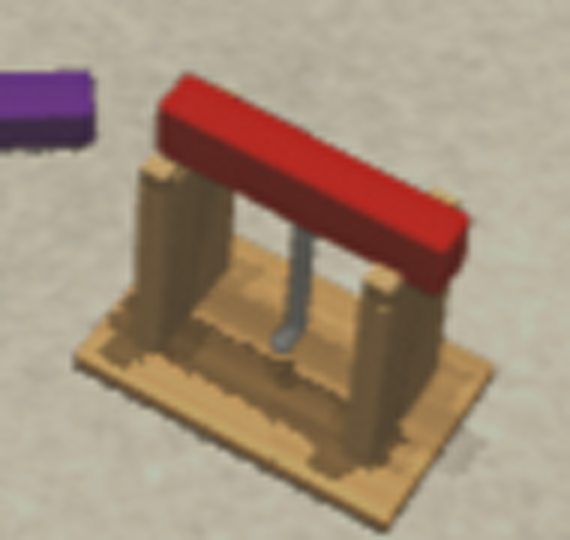

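The hook's foot points to the robot side (foot end at about (357,342)), so hook yaw is about 14°. This confirms the small red hook on the rest.

```bash
J="python3 -m jog"; 
python3 -m jog '0 0 0 .355 1;0 0 0 .355 1;0 0 0 .355 1;0 0 0 .355 1;0 0 0 .355 1' >/dev/null
python3 -m jog '0 0 0 .355 1;0 0 0 .355 1;0 0 0 .355 1;0 0 0 .355 1;0 0 0 .355 1'
python3 -m jog '-.35 .34 0 0 1;-.35 .34 0 0 1;-.35 .34 0 0 1;-.35 .34 0 0 1;-.35 .34 0 0 1'
python3 -m jog '-.35 .34 0 0 1;-.35 .34 0 0 1;-.35 .34 0 0 1;-.35 .34 0 0 1;-.35 .34 0 0 1'
python3 -m jog '-.5 0 0 0 1;-.5 0 0 0 1;-.5 0 0 0 1;-.5 0 0 0 1;-.5 0 0 0 1'
python3 -m jog '-.5 0 0 0 1;-.5 0 0 0 1;-.5 0 0 0 1;-.5 0 0 0 1;-.5 0 0 0 1'
```

```text
time: 1.93
tcp_pos: [0.2861, 0.5837, 0.2035]
orientation: [-3.142, 0.0, 1.563]
ft_force: [0.2, 0.1, 0.4]
grip_width: 0.0859
gripper_force: 0.0
time: 2.35
tcp_pos: [0.4253, 0.4398, 0.2039]
orientation: [3.14, 0.001, 1.567]
ft_force: [0.5, 0.2, -0.2]
grip_width: 0.0856
gripper_force: 0.0
time: 2.77
tcp_pos: [0.5608, 0.2994, 0.2039]
orientation: [3.14, 0.001, 1.567]
ft_force: [1.0, -0.1, -0.6]
grip_width: 0.0856
gripper_force: 0.0
time: 3.18
tcp_pos: [0.5578, 0.0999, 0.2038]
orientation: [3.141, 0.0, 1.568]
ft_force: [0.7, -0.3, 1.0]
grip_width: 0.0853
gripper_force: 0.0
time: 3.6
tcp_pos: [0.5574, -0.1001, 0.2041]
orientation: [3.141, 0.0, 1.569]
ft_force: [1.5, 0.4, -0.3]
grip_width: 0.0854
gripper_force: 0.0
```

```bash
python3 -m jog '-.26 -.15 0 0 1;-.26 -.15 0 0 1;-.26 -.15 0 0 1;-.26 -.15 0 0 1' >/dev/null
python3 -m jog '-.26 -.15 0 -.157 1;-.26 -.15 0 -.157 1;-.26 -.15 0 -.157 1;-.26 -.15 0 -.157 1'
cat > fitbox.py <<'E'
from m import *
from scipy.optimize import least_squares
def redmask(im,bx):
    hsv=cv2.cvtColor(im,cv2.COLOR_RGB2HSV);H,S,V=[hsv[:,:,i].astype(int) for i in range(3)]
    m=(((H<8)|(H>172))&(S>140)&(V>40)&boxmask(bx)).astype(np.uint8)
    n,l,s,_=cv2.connectedComponentsWithStats(m);return (l==1+np.argmax(s[1:,4])).astype(np.uint8)
def box(x,y,z,a):
    R=np.array([[np.cos(a),-np.sin(a),0],[np.sin(a),np.cos(a),0],[0,0,1]])
    P=np.array([[i,j,k] for i in(-.01,.01) for j in(-.055,.055) for k in(-.012,.012)])
    return P@R.T+[x,y,z]
def feats(pts):
    h=cv2.convexHull(np.array(pts,np.float32)).reshape(-1,2)
    return np.array([h@[np.cos(t),np.sin(t)] for t in np.linspace(0,2*np.pi,16,endpoint=False)]).max(1)
def solve(views,z=None,x0=(.4385,-.3096,.1,.24)):
    tg=[]
    for c,m in views:
        ys,xs=np.nonzero(m); tg.append(feats(np.r_[np.c_[xs-.5,ys-.5],np.c_[xs+.5,ys+.5],np.c_[xs-.5,ys+.5],np.c_[xs+.5,ys-.5]]))
    f=lambda p:np.concatenate([feats(proj(c,box(*p)))-t for (c,m),t in zip(views,tg)])
    r=least_squares(f,x0,x_scale=[.01,.01,.01,.05],loss='soft_l1'); return r.x,np.sqrt(np.mean(r.fun**2))
E
python3 - <<'E'
from fitbox import *
v=[]
for n,b in(('top',[380,260,460,310]),('side',[330,290,400,345])):
    c=manip.capture(n); v.append((c,redmask(cv2.imread(f'pics/{n}0.png')[:,:,::-1].copy(),b)))
print(solve(v),solve(v[:1]),solve(v[1:]))
c=v[0][0]
# stand base edge corners in top via colour
im=cv2.imread('pics/top0.png')[:,:,::-1].copy()
hsv=cv2.cvtColor(im,cv2.COLOR_RGB2HSV);print('stand',fit(c,(hsv[:,:,1]>70)&boxmask([375,255,460,315]),.008)[0])
print(manip.get_state()['tcp_pos'],manip.get_state()['orientation'])
E
```

```text
time: 4.27
tcp_pos: [0.433, -0.3116, 0.2043]
orientation: [-3.141, 0.002, 1.809]
ft_force: [-1.3, -0.5, -0.1]
grip_width: 0.0851
gripper_force: 0.0
(array([ 0.4385, -0.3096,  0.1   ,  0.24  ]), np.float64(1.5345816027736683)) (array([ 0.43805535, -0.31118904,  0.09863561,  0.24      ]), np.float64(0.8260588487673607)) (array([ 0.4385    , -0.3096    ,  0.1       ,  0.24000004]), np.float64(1.9482904612069056))
stand ((441.4042663574219, -314.6578674316406), (79.70360565185547, 143.132080078125), 15.83570671081543)
[ 0.43673961 -0.30618433  0.20385852] [3.14099634e+00 2.90194437e-04 1.81232186e+00]
```

```bash
sed -i 's/h=cv2.convexHull.*/h=np.asarray(pts,float)/' fitbox.py
python3 - <<'E'
from fitbox import *
v=[]
for n,b in(('top',[380,260,460,310]),('side',[330,290,400,345])):
    c=manip.capture(n); v.append((c,redmask(cv2.imread(f'pics/{n}0.png')[:,:,::-1].copy(),b)))
print(solve(v),solve(v[:1]),solve(v[1:]))
E
```

```text
(array([ 0.43961924, -0.3119058 ,  0.09668753,  0.23702606]), np.float64(1.0781161294638621)) (array([ 0.43910321, -0.31871343,  0.05508428,  0.24015115]), np.float64(0.23437089619956245)) (array([ 0.46182064, -0.29396331,  0.06738406,  0.23682476]), np.float64(0.5578227052637182))
```

```bash
python3 -m jog '-.014 .004 .1 0 1;-.014 .004 .15 0 1;-.014 .004 .2 0 1;-.014 .004 .25 0 1;-.014 .004 .28 0 1' >/dev/null
python3 -m jog '0 0 .015 0 1;0 0 .028 0 1;0 0 .028 0 1'
python3 -m jog '0 0 0 0 -1;0 0 0 0 -1;0 0 0 0 -1;0 0 0 0 -1;0 0 0 0 -1' 50
python3 -m jog '0 0 0 0 -1;0 0 0 0 -1;0 0 0 0 -1;0 0 0 0 -1;0 0 0 0 -1' 50
```

```text
time: 5.13
tcp_pos: [0.4411, -0.309, 0.08]
orientation: [-3.141, -0.0, 1.818]
ft_force: [-0.7, 0.4, -0.3]
grip_width: 0.0855
gripper_force: 0.0
time: 5.55
tcp_pos: [0.441, -0.3096, 0.0807]
orientation: [3.141, 0.0, 1.817]
ft_force: [-4.5, -0.2, 1.4]
grip_width: 0.0256
gripper_force: 0.7
time: 5.97
tcp_pos: [0.441, -0.3096, 0.0808]
orientation: [3.141, 0.0, 1.817]
ft_force: [-1.3, 0.8, 5.8]
grip_width: 0.0181
gripper_force: 48.9
```

```bash
python3 -m jog '0 0 -.04 0 -1;0 0 -.1 0 -1;0 0 -.2 0 -1;0 0 -.3 0 -1;0 0 -.3 0 -1' 60
python3 -m jog '0 0 0 .07 -1;0 0 0 .14 -1;0 0 0 .188 -1;0 0 0 .188 -1' 60
python3 -m jog '.06 .05 0 0 -1;.13 .11 0 0 -1;.20 .16 0 0 -1;.27 .215 0 0 -1;.34 .27 0 0 -1' 60
python3 -m jog '.07 .05 0 0 -1;.14 .11 0 0 -1;.21 .17 0 0 -1;.28 .22 0 0 -1;.334 .263 0 0 -1' 60
python3 -m jog '0 0 0 0 -1;0 0 0 0 -1;0 0 0 0 -1'
cat > look.py <<'E'
from fitbox import *
import sys
s=manip.get_state(); print(s['tcp_pos'],s['orientation'][2],s['grip_width'])
v=[]
for n in('top','side'):
    c=manip.capture(n);cv2.imwrite(f'pics/{n}_{sys.argv[1]}.png',c['img'][:,:,::-1])
    p=proj(c,s['tcp_pos']+[0,0,.019])[0].astype(int); b=[max(p[0]-45,0),max(p[1]-45,0),p[0]+45,p[1]+45]
    v.append((c,redmask(c['img'],b)))
    print(n,manip.get_state()['tcp_pos'][:0],proj(c,s['tcp_pos']+[0,0,.019])[0])
x0=(*s['tcp_pos'][:2],s['tcp_pos'][2]+.019,s['orientation'][2]-np.pi/2)
for q in(v,v[:1],v[1:]): print(solve(q,x0=x0))
E
python3 look.py a
```

```text
time: 6.38
tcp_pos: [0.4434, -0.3118, 0.2073]
orientation: [3.134, 0.005, 1.816]
ft_force: [1.0, -0.4, -0.7]
grip_width: 0.0171
gripper_force: 59.5
time: 6.72
tcp_pos: [0.4406, -0.3093, 0.2001]
orientation: [-3.141, -0.0, 1.518]
ft_force: [-0.1, 0.3, -1.5]
grip_width: 0.0175
gripper_force: 59.5
time: 7.13
tcp_pos: [0.5561, -0.1775, 0.2001]
orientation: [-3.141, -0.0, 1.525]
ft_force: [0.7, -0.3, -0.7]
grip_width: 0.0172
gripper_force: 59.5
time: 7.55
tcp_pos: [0.6682, -0.0472, 0.1994]
orientation: [-3.141, -0.001, 1.527]
ft_force: [-0.4, -0.5, -1.2]
grip_width: 0.0172
gripper_force: 59.5
time: 7.8
tcp_pos: [0.6665, -0.0514, 0.1998]
orientation: [-3.141, 0.001, 1.523]
ft_force: [0.2, -0.2, -1.6]
grip_width: 0.0171
gripper_force: 59.5
[ 0.66651514 -0.05140325  0.19980932] 1.5231418411362911 0.017137236312614643
top [] [297.22022174 170.31546049]
side [] [355.78469366 173.67234811]
(array([ 0.71345196, -0.01060183,  0.18362031, -0.0679784 ]), np.float64(18.947829141267565))
(array([ 0.56430745, -0.05070438,  0.66469977,  1.39210871]), np.float64(6.656899240733699))
(array([ 0.72162069, -0.00277662,  0.17696439, -0.03823069]), np.float64(0.35276635019359404))
```

View side.

Run:
```python
from m import *
a=cv2.imread('pics/side_a.png')[110:270,290:450];b=cv2.imread('pics/top_a.png')[110:220,240:360]
o=np.zeros((480,800,3),np.uint8);o[:480,:400]=cv2.resize(a,None,fx=3,fy=3,interpolation=cv2.INTER_CUBIC)[:,:400] if 0 else cv2.resize(a,(400,400)).__class__(shape=(480,400,3),dtype=np.uint8) if 0 else np.vstack([cv2.resize(a,(400,400)),np.zeros((80,400,3),np.uint8)])
o[:367,400:]=cv2.resize(b,(400,367));cv2.imwrite('pics/crop3.png',o)
```

```text
(no output)
```

View pics/crop3.png

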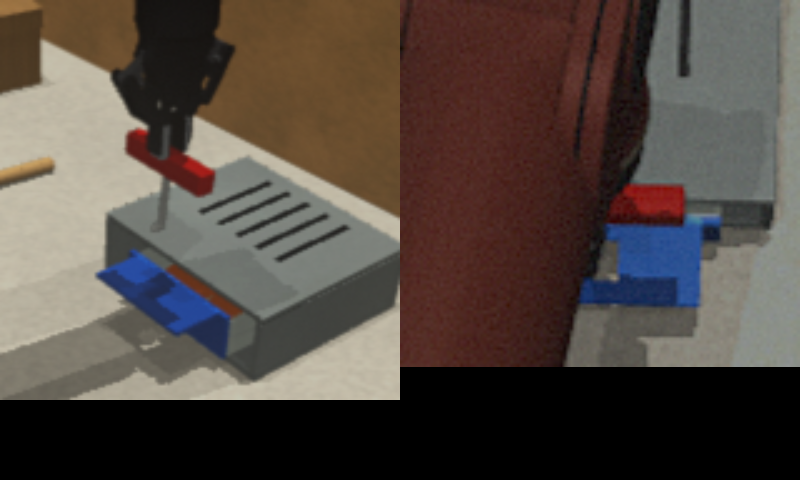

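Run:
```python
from fitbox import *
from scipy import ndimage
T=np.array([.6665,-.0514,.1998]); u=np.array([.9988,-.0488,0]);v=np.array([.0488,.9988,0])
ct=manip.capture('top'); e=at(ct,[[325.3,168],[325.3,172]],.219+.012); print('right end y',e, 'expect',T-v*.055)
c=manip.capture('side'); print('foot exp',proj(c,T+[0,0,.019-.071]-u*.013),'shank bottom',proj(c,T+[0,0,.019-.071]))
print('ends of handle mid', proj(c,T+[0,0,.019]+v*.055),proj(c,T+[0,0,.019]-v*.055))
for n,cc in(('top',ct),('side',c)):
    im=cv2.imread(f'pics/{n}0.png')[:,:,::-1].copy();hsv=cv2.cvtColor(im,cv2.COLOR_RGB2HSV)
    bl=(abs(hsv[:,:,0].astype(int)-112)<14)&(hsv[:,:,1]>110)&boxmask([255,160,400,260])
    l,k=ndimage.label(bl); bl=l==1+np.argmax(ndimage.sum(bl,l,range(1,k+1)))
    h=ndimage.binary_fill_holes(bl)&~bl; l,k=ndimage.label(h)
    for i in range(1,k+1):
        if (l==i).sum()>8:
            cy,cx=ndimage.center_of_mass(l==i); print(n,(l==i).sum(),cx,cy,at(cc,[[cx,cy]],.066))
    print(proj(cc,[.6626,-.0506,.066]))
```

```text
right end y [[ 0.66714797 -0.10704179  0.231     ]
 [ 0.65919187 -0.10691254  0.231     ]] expect [ 0.663816 -0.106334  0.1998  ]
foot exp [[350.25813057 200.41482298]] shank bottom [[354.21829671 198.7398349 ]]
ends of handle mid [[341.27713552 164.93317255]] [[371.24241698 182.99808562]]
top 92 301.25 187.65217391304347 [[ 0.66224789 -0.05032679  0.066     ]]
[[301.3690791  187.49655325]]
[[351.27258998 225.68928854]]
```

Run:
```python
import cv2,numpy as np
a=cv2.imread('pics/side_a.png')[150:215,320:400];b=cv2.imread('pics/side0.png')[200:255,320:395]
o=np.zeros((600,800,3),np.uint8)
A=cv2.resize(a,None,fx=5,fy=5,interpolation=cv2.INTER_CUBIC);B=cv2.resize(b,None,fx=5,fy=5,interpolation=cv2.INTER_CUBIC)
o[:A.shape[0],:A.shape[1]]=A;o[:B.shape[0],410:410+B.shape[1]]=B;cv2.imwrite('pics/crop4.png',o[:330])
```

```text
(no output)
```

View pics/crop4.png

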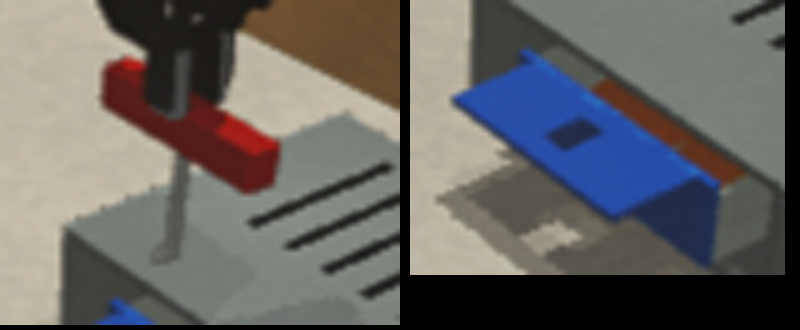

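The hook hangs level and centred in the gripper. The hole (side px 353,227) and the foot agree to within a few mm, so I go down and feel for it.

```bash
python3 -m jog '0 0 .06 0 -1;0 0 .12 0 -1;0 0 .17 0 -1;0 0 .18 0 -1;0 0 .18 0 -1' 80
python3 -m jog '0 0 .005 0 -1;0 0 .01 0 -1;0 0 .015 0 -1;0 0 .02 0 -1;0 0 .02 0 -1' 80
```

```text
time: 8.42
tcp_pos: [0.6658, -0.051, 0.1273]
orientation: [-3.139, 0.0, 1.521]
ft_force: [1.2, -0.1, -0.9]
grip_width: 0.0162
gripper_force: 78.8
time: 8.83
tcp_pos: [0.667, -0.0506, 0.1204]
orientation: [3.141, -0.0, 1.522]
ft_force: [0.5, 0.7, -0.7]
grip_width: 0.0164
gripper_force: 78.8
```

```bash
python3 -m jog '0 0 .006 0 -1;0 0 .012 0 -1;0 0 .018 0 -1;0 0 .018 0 -1' 80
python3 look.py b | head -1
python3 - <<'E'
import cv2
a=cv2.imread('pics/side_b.png')[150:260,310:420];cv2.imwrite('pics/crop5.png',cv2.resize(a,None,fx=5,fy=5,interpolation=cv2.INTER_CUBIC))
E
```

```text
time: 9.17
tcp_pos: [0.6667, -0.0506, 0.1125]
orientation: [-3.141, 0.0, 1.522]
ft_force: [1.2, -0.6, -1.3]
grip_width: 0.0166
gripper_force: 78.8
[ 0.6667155  -0.05056585  0.1124826 ] 1.5219367869474478 0.016634606966194072
```

View pics/crop5.png

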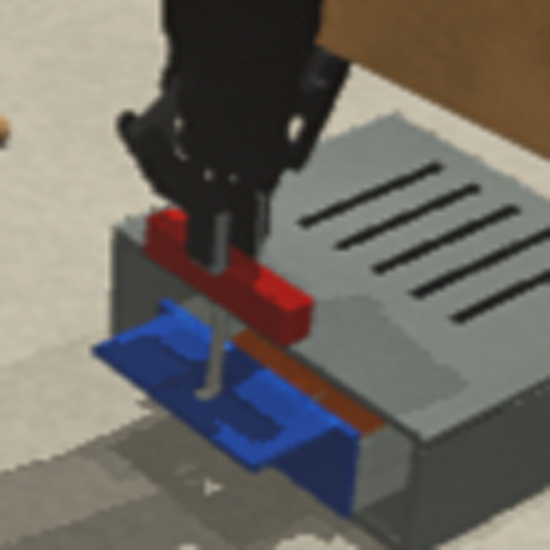

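The foot sits in the hole at about crop (207,390), with no contact force. I go deeper, then pull.

```bash
python3 -m jog '0 0 .01 0 -1;0 0 .02 0 -1;0 0 .028 0 -1;0 0 .028 0 -1' 80
python3 -m jog '0 -.02 0 0 -1;0 -.04 0 0 -1;0 -.06 0 0 -1;0 -.08 0 0 -1;0 -.10 0 0 -1' 80
python3 -m jog '0 -.03 0 0 -1;0 -.06 0 0 -1;0 -.09 0 0 -1;0 -.12 0 0 -1;0 -.15 0 0 -1' 80
```

```text
time: 9.6
tcp_pos: [0.6663, -0.0505, 0.1008]
orientation: [-3.14, 0.0, 1.522]
ft_force: [-0.2, 0.3, -1.6]
grip_width: 0.0161
gripper_force: 78.8
time: 10.02
tcp_pos: [0.6264, -0.0486, 0.1022]
orientation: [3.141, -0.0, 1.522]
ft_force: [4.0, -0.8, -4.4]
grip_width: 0.0164
gripper_force: 78.6
time: 10.43
tcp_pos: [0.5664, -0.0456, 0.1023]
orientation: [3.14, -0.0, 1.522]
ft_force: [4.8, -0.5, -2.8]
grip_width: 0.0161
gripper_force: 78.8
```

```bash
python3 -m jog '0 -.02 0 0 -1;0 -.04 0 0 -1;0 -.06 0 0 -1;0 -.07 0 0 -1;0 -.08 0 0 -1' 80
python3 -m jog '0 -.01 0 0 -1;0 -.02 0 0 -1;0 -.03 0 0 -1;0 -.03 0 0 -1' 80
```

```text
time: 10.85
tcp_pos: [0.5348, -0.0441, 0.1021]
orientation: [3.141, -0.0, 1.522]
ft_force: [4.4, -0.5, -1.3]
grip_width: 0.0164
gripper_force: 78.8
time: 11.18
tcp_pos: [0.5252, -0.0437, 0.1031]
orientation: [3.136, -0.0, 1.522]
ft_force: [9.9, -0.9, -0.4]
grip_width: 0.0162
gripper_force: 78.8
```

```bash
python3 -m jog '0 -.005 0 0 -1;0 -.01 0 0 -1;0 -.01 0 0 -1' 80
```

```text
time: 11.43
tcp_pos: [0.5206, -0.0435, 0.1028]
orientation: [3.138, 0.0, 1.522]
ft_force: [5.5, -0.9, -2.0]
grip_width: 0.015
gripper_force: 79.2
```

```bash
python3 -m jog '0 -.005 0 0 -1;0 -.01 0 0 -1;0 -.01 0 0 -1;0 -.01 0 0 -1' 100
python3 look.py c | head -3
python3 - <<'E'
import cv2,numpy as np
a=cv2.imread('pics/side_c.png')[170:290,260:440];cv2.imwrite('pics/crop6.png',cv2.resize(a,None,fx=4.4,fy=4.4,interpolation=cv2.INTER_CUBIC))
E
```

```text
time: 11.77
tcp_pos: [0.5143, -0.0432, 0.1016]
orientation: [-3.14, 0.0, 1.522]
ft_force: [-0.2, 0.1, 0.6]
grip_width: 0.0001
gripper_force: 0.0
[ 0.51427308 -0.04323528  0.10163804] 1.5217714168544336 0.00012973240587497891
top [] [297.17200453 251.1571358 ]
side [] [304.80149939 228.86187428]
```

View pics/crop6.png

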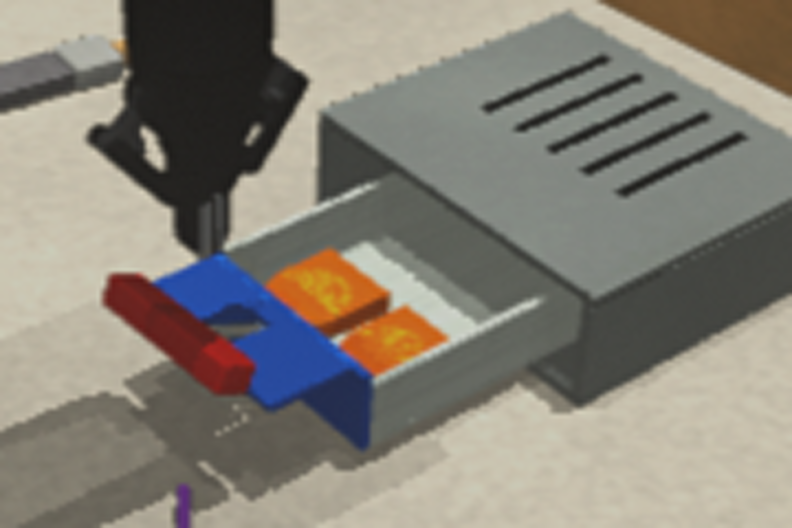

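The hook tipped out of the grip near the stop and now hangs in the hole, tilted, with the handle at about crop (180,335). I raise the hand and measure.

```bash
python3 -m jog '0 0 -.05 0 -1;0 0 -.15 0 -1;0 0 -.25 0 -1;0 0 -.3 0 -1;0 0 -.3 0 -1' 30
python3 -m jog '-.1 0 0 0 1;-.2 0 0 0 1;-.3 0 0 0 1;-.4 0 0 0 1;-.5 0 0 0 1' 30 >/dev/null
python3 -m jog '-.1 0 0 0 1;-.1 0 0 0 1;-.1 0 0 0 1' 30
python3 - <<'E'
from fitbox import *
o=np.zeros((600,800,3),np.uint8)
for n in('top','side'):
    c=manip.capture(n);cv2.imwrite(f'pics/{n}_d.png',c['img'][:,:,::-1])
a=cv2.imread('pics/top_d.png')[160:280,240:370];b=cv2.imread('pics/side_d.png')[190:300,260:400]
o[:360,:390]=cv2.resize(a,(390,360),interpolation=cv2.INTER_CUBIC);o[:314,400:]=cv2.resize(b,(400,314),interpolation=cv2.INTER_CUBIC)
cv2.imwrite('pics/crop7.png',o[:360])
E
```

```text
time: 12.28
tcp_pos: [0.5174, -0.0434, 0.2268]
orientation: [3.135, -0.002, 1.522]
ft_force: [0.3, 0.3, -0.6]
grip_width: 0.0001
gripper_force: 0.0
time: 12.95
tcp_pos: [0.5017, -0.2858, 0.2212]
orientation: [-3.14, 0.001, 1.516]
ft_force: [0.5, 0.6, -0.7]
grip_width: 0.0853
gripper_force: 0.0
```

View pics/crop7.png

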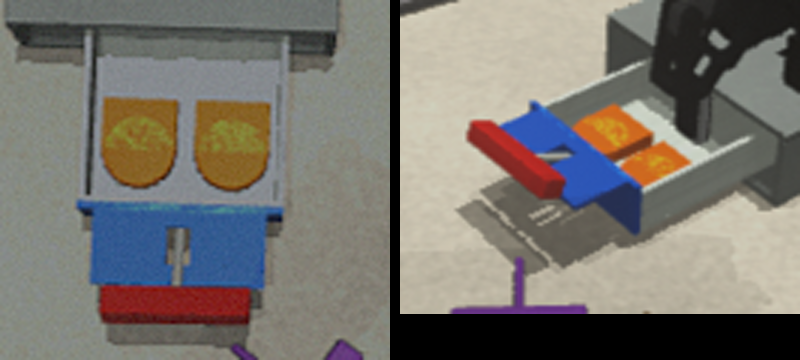

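```bash
cat > fit6.py <<'E'
from fitbox import *
from scipy.spatial.transform import Rotation as Ro
P0=np.array([[i,j,k] for i in(-.01,.01) for j in(-.055,.055) for k in(-.012,.012)])
def pts(p): return P0@Ro.from_euler('ZYX',[p[3],p[4],p[5]]).as_matrix().T+p[:3]
def tgt(m):
    ys,xs=np.nonzero(m); return feats(np.r_[np.c_[xs-.5,ys-.5],np.c_[xs+.5,ys+.5],np.c_[xs-.5,ys+.5],np.c_[xs+.5,ys-.5]])
def solve6(views,x0):
    tg=[tgt(m) for c,m in views]
    f=lambda p:np.concatenate([feats(proj(c,pts(p)))-t for (c,m),t in zip(views,tg)])
    r=least_squares(f,x0,x_scale=[.01,.01,.01,.05,.1,.05]); return r.x,np.sqrt(np.mean(r.fun**2))
E
python3 - <<'E'
from fit6 import *
ct=manip.capture('top');cs=manip.capture('side')
v=[(ct,redmask(ct['img'],[265,245,330,275])),(cs,redmask(cs['img'],[278,225,320,265]))]
print(v[0][1].sum(),v[1][1].sum())
for th in(-.3,-.8,-1.2,-1.5,-2):
    print(th,*[np.round(q,4) for q in solve6(v,(.50,-.045,.08,-.05,th,0))])
# tab and shank positions from top
f=lambda X,Y:(240+(X+.5)/3-.5,160+(Y+.5)/3-.5)
for nm,X,Y in(('tabL',92,285),('tabR',265,288),('hole far',178,227),('hole near',168,265),('tab rearL',95,208),('handle inner',175,286),('handle outer',175,322)):
    print(nm,at(ct,[f(X,Y)],.066)[0][:2],at(ct,[f(X,Y)],.10)[0][:2])
# shank visible in side
g=lambda X,Y:(260+(X-400+.5)*.35-.5,190+(Y+.5)*.35-.5)
print('side shank in hole',g(568,152),g(540,158)); print(proj(cs,[[.535,-.0435,.066],[.51,-.0435,.07]]))
E
```

```text
596 380
-0.3 [ 0.4968 -0.0429  0.0808 -0.0214 -0.3233 -0.1526] 0.7208
-0.8 [ 0.4968 -0.0429  0.0808 -0.0214 -0.3233 -0.1527] 0.7208
-1.2 [ 0.4965 -0.043   0.0807  0.6323 -1.4187 -0.6947] 0.9272
-1.5 [ 0.4967 -0.0429  0.0808  2.4745 -1.3563 -2.5319] 0.8701
-2 [ 0.4967 -0.0429  0.0808 -0.6662 -1.785   0.6088] 0.8701
tabL [0.51176475 0.02034064] [0.50927503 0.01637658]
tabR [ 0.50736782 -0.10816908] [ 0.50500485 -0.10842847]
hole far [ 0.55398765 -0.04409794] [ 0.55028073 -0.04620436]
hole near [ 0.5257056  -0.03635509] [ 0.52281399 -0.03868472]
tab rearL [0.56936382 0.01783697] [0.56521364 0.0139451 ]
handle inner [ 0.50998126 -0.04140188] [ 0.50754295 -0.04358603]
handle outer [ 0.48328569 -0.04112343] [ 0.48161696 -0.04331561]
side shank in hole (318.475, 242.875) (308.675, 244.975)
[[311.75951773 243.5683869 ]
 [303.82588738 246.29802213]]
```

The crop shows the tray out (tab front at x≈0.51, so about 130 mm). The hook lies levered through the hole, about 62° from upright, with its handle at (0.497, -0.043, 0.081). My plan is to grip the handle lightly by its edges and lift it around the hole's rear edge, so that it turns upright and squares up in the pads.

```bash
python3 -m jog '.1 0 0 0 .1;.2 -.01 0 0 .1;.3 -.02 0 0 .1;.4 -.03 0 0 .1;.5 -.04 0 0 .1' 20 >/dev/null
python3 -m jog '.06 -.005 0 0 .1;.106 -.006 0 0 .1;.106 -.006 .1 0 .1;.106 -.006 .17 0 .1;.106 -.006 .17 0 .1' 20
python3 -m jog '0 0 0 0 .1;0 0 0 0 .1' 20
```

```text
time: 13.98
tcp_pos: [0.4934, -0.0379, 0.1495]
orientation: [-3.135, 0.001, 1.526]
ft_force: [-1.0, -0.5, -0.7]
grip_width: 0.047
gripper_force: 0.0
time: 14.15
tcp_pos: [0.4976, -0.0395, 0.1556]
orientation: [3.14, -0.0, 1.522]
ft_force: [0.4, 0.2, 0.1]
grip_width: 0.0469
gripper_force: 0.0
```

```bash
python3 -m jog '-.009 0 .07 0 .1;-.009 0 .14 0 .1;-.009 0 .18 0 .1;-.009 0 .2 0 .1;-.009 0 .21 0 .1' 20
python3 -m jog '0 0 0 0 -1;0 0 0 0 -1;0 0 0 0 -1;0 0 0 0 -1;0 0 0 0 -1' 20
```

```text
time: 14.57
tcp_pos: [0.4973, -0.0434, 0.0705]
orientation: [3.141, -0.0, 1.522]
ft_force: [0.4, -0.4, 0.3]
grip_width: 0.0471
gripper_force: 0.0
time: 14.98
tcp_pos: [0.4972, -0.0434, 0.0706]
orientation: [3.14, -0.0, 1.522]
ft_force: [-0.5, 0.2, -0.1]
grip_width: 0.0
gripper_force: 0.0
```

```bash
cat > where.py <<'E'
from fit6 import *
import sys
s=manip.get_state()
v=[]
for n,b in(('top',[int(x) for x in sys.argv[1].split(',')]),('side',[int(x) for x in sys.argv[2].split(',')])):
    c=manip.capture(n); m=redmask(c['img'],b); ys,xs=np.nonzero(m); print(n,m.sum(),xs.min(),ys.min(),xs.max(),ys.max(),xs.mean().round(1),ys.mean().round(1)); v.append((c,m))
    cv2.imwrite(f'pics/{n}_w.png',c['img'][:,:,::-1])
for t in(-.3,-1.1): print([np.round(q,4) for q in solve6(v,(s['tcp_pos'][0],s['tcp_pos'][1],.085,-.04,t,0))])
E
python3 where.py 255,240,340,290 270,215,330,275
python3 - <<'E'
from fit6 import *
for n in('top','side'):
    b={'top':[265,245,330,275],'side':[278,225,320,265]}[n]
    m=redmask(cv2.imread(f'pics/{n}_d.png')[:,:,::-1].copy(),b); ys,xs=np.nonzero(m); print(n,m.sum(),xs.min(),ys.min(),xs.max(),ys.max(),xs.mean(),ys.mean())
E
```

```text
top 880 255 247 302 289 277.7 268.6
side 347 284 232 317 258 300.6 245.9
[array([ 0.4972, -0.0068,  0.0596, -0.0644, -0.9251, -0.0765]), np.float64(8.1827)]
[array([ 0.4972, -0.0068,  0.0597, -0.1211,  2.2032,  0.0181]), np.float64(8.1933)]
top 598 273 255 323 267 297.81939799331104 261.376254180602
side 378 284 232 317 258 300.2142857142857 245.35978835978835
```

Run:
```python
from fit6 import *
c=manip.capture('side')
for z in(.05,.06,.07,.08,.09,.1): print(z,proj(c,[.4972,-.0434,z])[0].round(1))
im=c['img']; a=im[205:265,270:335]; b=cv2.imread('pics/side_d.png')[205:265,270:335,::-1]
o=np.hstack([cv2.resize(np.ascontiguousarray(x),None,fx=6,fy=6,interpolation=cv2.INTER_CUBIC) for x in(a,b)]); 
o=np.vstack([o,np.zeros((200,o.shape[1],3),np.uint8)]); t=manip.capture('top')['img'][225:280,250:345]; o[365:560,:400]=cv2.resize(np.ascontiguousarray(t),(400,195)) 
cv2.imwrite('pics/crop8.png',o[:,:,::-1]); print(o.shape)
```

```text
0.05 [299.9 254.7]
0.06 [299.8 251.6]
0.07 [299.7 248.4]
0.08 [299.6 245.1]
0.09 [299.5 241.9]
0.1 [299.4 238.6]
(560, 780, 3)
```

View pics/crop8.png

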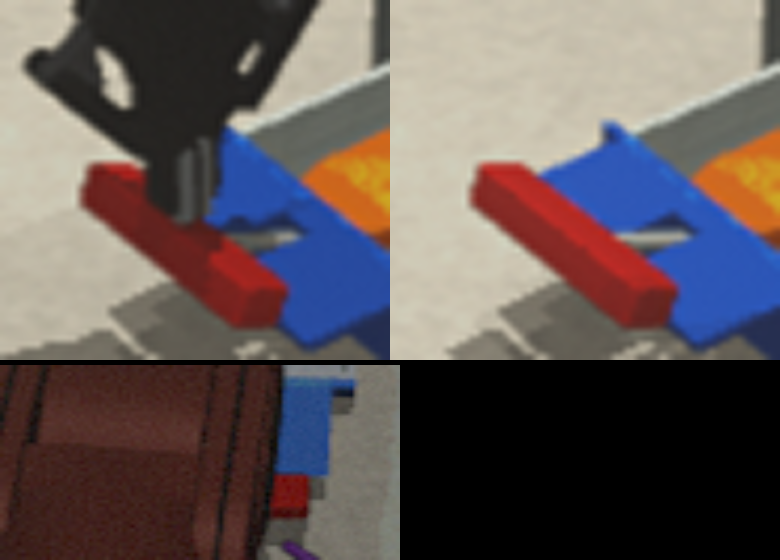

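Everything visible suggests the fingertips end well above the reported TCP: the closed fingers stand just over the handle at crop (165,214). That would explain the weak top-edge grip. I check by touching the bare bench with closed fingers.

```bash
python3 -c "
from workcell import manip;print(manip.tcp_to_grasp)"
python3 -m jog '0 0 -.1 0 -1;0 0 -.2 0 -1;-.1 .03 -.2 0 -1;-.2 .06 -.2 0 -1;-.3 .09 -.2 0 -1' 20 >/dev/null
python3 -m jog '-.1 .03 0 0 -1;-.1 .04 .1 0 -1;-.1 .04 .2 0 -1;-.1 .04 .25 0 -1;-.1 .04 .3 0 -1' 20
python3 -m jog '0 0 .02 0 -1;0 0 .03 0 -1;0 0 .04 0 -1;0 0 .04 0 -1;0 0 .04 0 -1' 20
```

```text
0.0187
time: 16.02
tcp_pos: [0.5395, -0.2057, 0.0276]
orientation: [-3.139, 0.0, 1.521]
ft_force: [0.9, -0.1, -0.4]
grip_width: -0.0
gripper_force: 0.0
time: 16.43
tcp_pos: [0.5414, -0.2057, 0.015]
orientation: [3.14, 0.0, 1.522]
ft_force: [-0.2, 0.1, -0.9]
grip_width: 0.0003
gripper_force: 0.0
```

```bash
python3 -m jog '0 0 .01 0 -1;0 0 .02 0 -1;0 0 .027 0 -1;0 0 .027 0 -1;0 0 .027 0 -1' 20
python3 - <<'E'
from fit6 import *
s=manip.get_state(); c=manip.capture('side'); cv2.imwrite('pics/side_e.png',c['img'][:,:,::-1])
for z in(0,.01,.02,.03): print(z,proj(c,[s['tcp_pos'][0],s['tcp_pos'][1],z])[0].round(1))
p=proj(c,s['tcp_pos'])[0].astype(int); g=cv2.cvtColor(c['img'],cv2.COLOR_RGB2GRAY)
print(p); 
for y in range(p[1]-22,p[1]+8): print(y,g[y,p[0]-14:p[0]+15:2])
E
```

```text
time: 16.85
tcp_pos: [0.5405, -0.2055, 0.003]
orientation: [-3.141, -0.0, 1.522]
ft_force: [-0.9, 0.2, 0.7]
grip_width: 0.0001
gripper_force: 0.0
0 [357.2 297.3]
0.01 [357.4 294.2]
0.02 [357.6 291.2]
0.03 [357.9 288.1]
[357 296]
274 [ 80  35  35  35  34  35  35  35  36  36  36  36  39 179 208]
275 [147  68  33  36  37  35  35  36  36  36  36  35  53 185 206]
276 [168 142  52  34  37  36  35  36  34  35  38  33 108 191 200]
277 [186 189 120  36  35  37  37  37  36  36  52  43 169 187 198]
278 [184 189 186  75  35  36  37  37  37  36  60  67 182 188 192]
279 [182 187 193 155  53  35  37  36  35  39  48  64 184 191 188]
280 [181 186 193 187 120  38  37  37  37  57  52  62 187 194 185]
281 [184 188 193 189 187  70  35  36  43  81  53  63 189 195 186]
282 [190 191 188 186 192 113  36  36  44  81  55  67 195 193 188]
283 [188 191 185 181 187 105  35  37  45  80  57  69 192 187 191]
284 [189 188 182 181 186 101  34  37  51  81  62  86 188 186 192]
285 [184 186 184 181 186 101  35  38  53  80  61 133 183 184 177]
286 [181 184 185 187 185 113  35  36  59  81  65 147 158 166 165]
287 [182 184 
[... 408 characters left out ...]
 92  92  93  92  92  94  94  93  93 120]
294 [ 95  95  92  93  94  94  93  91  93  90  94  94  93 108 178]
295 [ 93  94  93  93  92  94  94  92  93  90  93  94  97 162 183]
296 [ 93  93  93  92  93  93  93  93  90  89  94  94 143 174 176]
297 [ 91  90  93  94  94  92  92  92  90  92  93 101 172 172 172]
298 [ 91  97  97  94  93  92  90  91  90  95  96 120 177 176 176]
299 [ 90 147 134 100  90  90  91  93  93  98 114 179 183 178 179]
300 [ 95 177 181 142  91  94 104 105 102 104 113 179 179 177 173]
301 [ 93 169 183 130  94 107 107 106 104 104 111 177 176 171 169]
302 [ 89  97 148 103 103 108 107 105 104 105 110 178 176 174 173]
303 [ 98  86  91  82 101 107 106 107 107 107 112 176 176 176 173]
```

```bash
python3 -m jog '0 0 .01 0 -1;0 0 .02 0 -1;0 0 .03 0 -1;0 0 .03 0 -1' 20
python3 -m jog '0 0 .008 0 -1;0 0 .016 0 -1;0 0 .016 0 -1' 20
```

```text
time: 17.23
tcp_pos: [0.5401, -0.2053, -0.0099]
orientation: [-3.14, -0.0, 1.522]
ft_force: [-0.4, 0.6, 0.2]
grip_width: -0.0001
gripper_force: 0.0
time: 17.48
tcp_pos: [0.5403, -0.2054, -0.0159]
orientation: [-3.141, -0.0, 1.522]
ft_force: [-0.3, -0.5, 0.1]
grip_width: 0.0002
gripper_force: 0.0
```

```bash
python3 -m jog '0 0 .005 0 -1;0 0 .01 0 -1;0 0 .01 0 -1' 20
python3 -m jog '0 0 .005 0 -1;0 0 .01 0 -1;0 0 .01 0 -1' 20
```

```text
time: 17.73
tcp_pos: [0.5405, -0.2055, -0.0196]
orientation: [-3.141, -0.0, 1.522]
ft_force: [0.2, 0.0, 0.1]
grip_width: -0.0
gripper_force: 0.0
time: 17.98
tcp_pos: [0.5405, -0.2055, -0.0237]
orientation: [-3.141, -0.0, 1.522]
ft_force: [0.4, 0.3, 0.1]
grip_width: -0.0001
gripper_force: 0.0
```

```bash
python3 -m jog '0 0 .005 0 -1;0 0 .01 0 -1;0 0 .01 0 -1' 20
```

```text
time: 18.23
tcp_pos: [0.5407, -0.2056, -0.0275]
orientation: [-3.142, 0.0, 1.522]
ft_force: [0.2, 0.4, -0.7]
grip_width: 0.0002
gripper_force: 0.0
```

```bash
python3 -m jog '0 0 .005 0 -1;0 0 .01 0 -1;0 0 .01 0 -1' 20
python3 - <<'E'
from fit6 import *
c=manip.capture('side');g=cv2.cvtColor(c['img'],cv2.COLOR_RGB2GRAY)
for y in range(284,304): print(y,g[y,343:373:2])
E
```

```text
time: 18.48
tcp_pos: [0.541, -0.2056, -0.0279]
orientation: [3.141, -0.003, 1.521]
ft_force: [-17.6, 7.8, 48.2]
grip_width: -0.0001
gripper_force: 24.0
284 [ 59  34  36  36  34  35  36  36  37  37  38  37  73 192 195]
285 [135  42  36  37  37  36  36  37  37  38  37  37 100 184 174]
286 [183  95  34  36  37  37  36  37  37  38  39  39 135 111 167]
287 [188 184  58  36  38  37  38  37  38  38  53  54  98  93 148]
288 [185 189 113  39  38  38  38  37  38  40  75  58  94  96 105]
289 [106 107  98  60  37  37  38  38  38  52  64  66  97  98  95]
290 [93 95 95 91 49 37 38 38 45 75 72 74 99 96 96]
291 [94 94 94 97 81 41 38 38 62 81 73 75 97 94 96]
292 [93 94 93 95 93 49 38 36 70 74 73 71 95 95 96]
293 [ 93  94  90  92  94  44  39  38  72  72  75  72  94  95 104]
294 [ 96  97  94  94  95  44  38  38  73  73  74  87  96  95 120]
295 [ 95  96  94  94  93  45  37  38  72  73  78  92  94 107 178]
296 [ 94  94  94  94  95  60  37  38  73  66  79  96  90 148 179]
297 [ 91  91  94  94  96  80  41  38  73  64  79  97 106 170 175]
298 [ 93  99  99  95  95  94  64  40  76  58  86 103 164 177 179]
299 [ 92 149 136 102  92  92  90  60  81  61  91 103 182 182 181]
300 [ 97 180 183 143  94  92  94  89  82  89  97 110 184 179 175]
301 [ 95 171 185 132  93  96  96  95  92 102 106 113 179 175 172]
302 [ 90  98 149 101  92  98 108 106 105 107 107 113 179 175 176]
303 [100  88  92  83  91 104 108 109 108 109 110 118 178 178 176]
```

Contact came at reported z = -0.028, so the true fingertip is 28 mm above the reported TCP. I correct for that from here on and go back to the handle.

```bash
python3 -m jog '0 0 -.1 0 -1;0 0 -.2 0 -1;0 0 -.3 0 -1;0 0 -.4 0 -1;0 0 -.45 0 -1' 20 >/dev/null
python3 -m jog '.1 -.03 0 0 .1;.2 -.06 0 0 .1;.3 -.09 0 0 .1;.4 -.129 0 0 .1;.4 -.129 0 0 .1' 20 >/dev/null
python3 -m jog '0 0 0 0 .1;0 0 0 0 .1;0 0 0 0 .1' 20
python3 where.py 340,400,345,405 270,215,330,275 2>&1 | grep side
```

```text
time: 19.62
tcp_pos: [0.4972, -0.0447, 0.1488]
orientation: [3.141, 0.0, 1.52]
ft_force: [-0.3, -0.2, 0.4]
grip_width: 0.0472
gripper_force: 0.0
```

```bash
python3 -m jog '0 0 .07 0 .1;0 0 .14 0 .1;0 0 .19 0 .1;0 0 .22 0 .1;0 0 .24 0 .1' 20
python3 -m jog '0 0 .01 0 .1;0 0 .024 0 .1;0 0 .024 0 .1' 20
python3 -m jog '0 0 0 0 -1;0 0 0 0 -1;0 0 0 0 -1;0 0 0 0 -1;0 0 0 0 -1' 20
```

```text
time: 20.08
tcp_pos: [0.4962, -0.0449, 0.0511]
orientation: [-3.139, 0.002, 1.519]
ft_force: [-0.3, -0.5, 0.4]
grip_width: 0.0469
gripper_force: 0.0
time: 20.33
tcp_pos: [0.4977, -0.0439, 0.0435]
orientation: [3.141, 0.0, 1.521]
ft_force: [-2.3, -1.1, 6.4]
grip_width: 0.0472
gripper_force: 2.6
time: 20.75
tcp_pos: [0.5003, -0.0435, 0.0456]
orientation: [3.136, -0.001, 1.521]
ft_force: [-0.4, 0.2, 14.6]
grip_width: 0.0332
gripper_force: 21.8
```

```bash
python3 -m jog '0 0 -.01 0 -1;0 0 -.02 0 -1;0 .005 -.03 0 -1;0 .01 -.04 0 -1;0 .01 -.04 0 -1' 20
cat > s.py <<'E'
from fit6 import *
import sys
s=manip.get_state();c=manip.capture('side');t=s['tcp_pos']+[0,0,.047]
p=proj(c,t)[0]; m=redmask(c['img'],[int(p[0])-35,int(p[1])-35,int(p[0])+35,int(p[1])+35]); T=tgt(m)
best=[]
for th in np.linspace(-1.4,.3,18):
    f=lambda q:feats(proj(c,pts([q[0],q[1],q[2],-.049,th,0])))-T
    # fixed y from tcp
    g=lambda q:np.r_[f(q),(q[0]-t[0])*100,(q[1]-t[1])*100]
    r=least_squares(g,t,x_scale=.01); best.append((np.sqrt(np.mean(r.fun**2)),th,*np.round(r.x,4)))
print(*sorted(best)[:3],sep='\n')
E
python3 s.py
```

```text
time: 21.17
tcp_pos: [0.5002, -0.0434, 0.059]
orientation: [-3.14, 0.0, 1.522]
ft_force: [-1.4, 0.5, -5.5]
grip_width: 0.0286
gripper_force: 24.7
(np.float64(4.975835729614658), np.float64(0.0), np.float64(0.5802), np.float64(0.0318), np.float64(-0.0062))
(np.float64(4.984665347291946), np.float64(0.09999999999999987), np.float64(0.5804), np.float64(0.0321), np.float64(-0.0066))
(np.float64(5.004140094306233), np.float64(-1.0999999999999999), np.float64(0.5802), np.float64(0.0317), np.float64(-0.0064))
```

```bash
python3 -m jog '0 .005 -.01 0 -1;0 .01 -.015 0 -1;0 .01 -.02 0 -1;0 .01 -.02 0 -1' 20
```

```text
time: 21.55
tcp_pos: [0.5048, -0.0436, 0.0672]
orientation: [-3.141, 0.0, 1.522]
ft_force: [-2.5, 1.7, -6.8]
grip_width: 0.0288
gripper_force: 27.5
```

```bash
python3 -m jog '0 .005 -.01 0 -1;0 .01 -.02 0 -1;0 .015 -.025 0 -1;0 .02 -.025 0 -1' 20
python3 -m jog '0 0 0 0 -1;0 0 0 0 -1' 20
```

```text
time: 21.88
tcp_pos: [0.5155, -0.0441, 0.079]
orientation: [3.137, -0.0, 1.522]
ft_force: [0.2, -0.4, 0.3]
grip_width: 0.0029
gripper_force: 0.0
time: 22.05
tcp_pos: [0.514, -0.0442, 0.0777]
orientation: [3.14, -0.0, 1.522]
ft_force: [-0.0, -0.2, 0.6]
grip_width: -0.0002
gripper_force: 0.0
```

```bash
python3 -m jog '0 0 -.1 0 -1;0 0 -.2 0 -1;-.1 0 -.25 0 .1;-.2 0 -.25 0 .1;-.3 0 -.25 0 .1' 20 >/dev/null
python3 -m jog '-.1 0 0 0 .1;-.2 0 0 0 .1;-.3 0 0 0 .1;-.3 0 0 0 .1' 20
cat > asc.py <<'E'
from fit6 import *
def cls(im):
    hsv=cv2.cvtColor(im,cv2.COLOR_RGB2HSV).astype(int);H,S,V=hsv[...,0],hsv[...,1],hsv[...,2]
    o=np.full(H.shape,'.');o[(S<60)&(V<110)]='-';o[(S<60)&(V>=150)]=' ';o[V<50]='#'
    o[(abs(H-112)<14)&(S>110)]='b';o[((H<8)|(H>172))&(S>140)&(V>40)]='R';o[(H>8)&(H<25)&(S>130)]='o';return o
def show(n,b,img=None):
    c=manip.capture(n);cv2.imwrite(f'pics/{n}_now.png',c['img'][:,:,::-1]);o=cls(c['img'])
    for y in range(b[1],b[3]): print(y,''.join(o[y,b[0]:b[2]]))
    return c
E
python3 - <<'E'
from asc import *
ct=show('top',[262,218,335,282]);cs=show('side',[270,212,345,272])
v=[(ct,redmask(ct['img'],[260,235,335,290])),(cs,redmask(cs['img'],[270,215,330,275]))]
for th in(.0,-.6,-1.2,.6): print(*[np.round(q,4) for q in solve6(v,(.50,-.045,.09,-.05,th,0))])
E
```

```text
time: 22.8
tcp_pos: [0.4983, -0.293, 0.1778]
orientation: [3.141, 0.005, 1.512]
ft_force: [-1.1, -0.1, 0.6]
grip_width: 0.0469
gripper_force: 0.0
218 ..... ---......-ooooooooooooooooo............-ooooooooooooooooooo........
219 ..... -#-.......-oooooooooooooo.-.............-ooooooooooooooooo-........
220 ..... -#-........--.oooooooooo-................-oooooooooooooo...........
221 ..... -#-..........--.ooooo.....................--.oooooooooo-. .........
222 ......-#-.................... .....................-.oooo.-..............
223 ......-#.................. ..............................................
224 .........................................................................
225 .........................................................................
226 ....bbbbbbb...b.bb.......................................................
227 ....bbbbbbbbbbbbbbbbbbbbbbbbb.bbbbbbbbbbbb.bbbb.b........................
228 ...-bbbbbbbbbbbbb..bbbbb...b..b.bbb.bbb.bbbb..bbb...b.bb...bbbbbbbbbbbbb.
229 ....-#bbbbbbbbbbbbbbbbbbbbbbbbbbbbbbbbbbbbbb......bbb.bb.bbbbbbbbbbbbbbb.
230 .....-##bbbbbb
[... 8365 characters left out ...]
                           .......------..---------------------.bbbbbbbb
267                               ........-----------------------------.bbbbbbb
268                                .........-----------------------------bbbbb.
269                                  ........-----------------------------.bbb.
270                                   ........-----------------------------.bb.
271                                    ........-----------------------------..-
[ 0.5337 -0.0453  0.0748 -0.04   -0.1409 -0.0613] 0.8492
[ 0.5337 -0.0453  0.0748 -0.04   -0.1409 -0.0613] 0.8492
[ 0.5338 -0.0452  0.0746 -0.1282 -1.6737  0.0921] 1.2029
[ 0.5337 -0.0453  0.0748 -0.04   -0.1409 -0.0613] 0.8492
```

The ASCII views show the hook now standing upright, its handle lying flat on the tab (top rows 240–249, columns 275–323). That is a good regrasp position.

Run:
```python
from fit6 import *
c=manip.capture('top')
print('handle',at(c,[[298.7,239.7],[298.7,248.7],[274.5,244.3],[322.8,244.3]],.09).round(4))
print('hole far',at(c,[[299,234.5]],.066).round(4),'front L/R',at(c,[[280,253.6],[318,255.1],[299,254.3]],.066).round(4))
d=cv2.imread('pics/top_d.png')[:,:,::-1].copy()
from asc import cls
for n,i in(('d',d),('now',c['img'])):
    o=cls(i); 
    print(n,[(x,np.nonzero(o[200:300,x]=='b')[0].max()+200) for x in(272,325,326)],[(x,np.nonzero(o[200:300,x]=='b')[0].min()+200) for x in(267,272,325,330)])
```

```text
handle [[ 0.5418 -0.0448  0.09  ]
 [ 0.522  -0.0446  0.09  ]
 [ 0.5326  0.0083  0.09  ]
 [ 0.5308 -0.0974  0.09  ]]
hole far [[ 0.5559 -0.0441  0.066 ]] front L/R [[ 0.5138 -0.0013  0.066 ]
 [ 0.509  -0.0859  0.066 ]
 [ 0.5115 -0.0436  0.066 ]]
d [(272, np.int64(254)), (325, np.int64(255)), (326, np.int64(255))] [(267, np.int64(227)), (272, np.int64(227)), (325, np.int64(229)), (330, np.int64(229))]
now [(272, np.int64(253)), (325, np.int64(254)), (326, np.int64(255))] [(267, np.int64(226)), (272, np.int64(226)), (325, np.int64(228)), (330, np.int64(228))]
```

```bash
python3 -m jog '.1 .01 0 0 .1;.2 .02 0 0 .1;.3 .03 0 0 .1;.4 .04 0 0 .1;.5 .05 0 0 .1' 20 >/dev/null
python3 -m jog '.06 .005 0 0 .1;.124 .005 0 0 .1;.124 .005 0 0 .1;.124 .005 0 0 .1;.124 .005 0 0 .1' 20
```

```text
time: 23.78
tcp_pos: [0.5353, -0.0348, 0.1773]
orientation: [3.141, -0.0, 1.524]
ft_force: [-0.1, -0.4, 0.2]
grip_width: 0.047
gripper_force: 0.0
```

```bash
python3 -m jog '-.025 -.008 .07 0 .1;-.025 -.008 .14 0 .1;-.025 -.008 .21 0 .1;-.025 -.008 .26 0 .1;-.025 -.008 .29 0 .1' 20
python3 -m jog '0 0 .015 0 .1;0 0 .03 0 .1;0 0 .04 0 .1;0 0 .045 0 .1;0 0 .045 0 .1' 20
```

```text
time: 24.2
tcp_pos: [0.5303, -0.0464, 0.059]
orientation: [-3.139, 0.001, 1.52]
ft_force: [-0.1, -0.3, -0.5]
grip_width: 0.0472
gripper_force: 0.0
time: 24.62
tcp_pos: [0.5321, -0.0454, 0.0435]
orientation: [3.141, -0.0, 1.522]
ft_force: [0.0, 0.2, 0.2]
grip_width: 0.0471
gripper_force: 0.0
```

```bash
python3 -m jog '0 0 0 0 -1;0 0 0 0 -1;0 0 0 0 -1;0 0 0 0 -1;0 0 0 0 -1' 50
python3 -m jog '0 0 -.01 0 -1;0 0 -.025 0 -1;0 0 -.04 0 -1;0 0 -.05 0 -1;0 0 -.05 0 -1' 80
```

```text
time: 25.03
tcp_pos: [0.5321, -0.0453, 0.0437]
orientation: [3.141, -0.0, 1.522]
ft_force: [-1.7, 0.9, 7.4]
grip_width: 0.0189
gripper_force: 50.4
time: 25.45
tcp_pos: [0.5322, -0.0453, 0.0642]
orientation: [3.14, -0.0, 1.522]
ft_force: [0.6, 0.7, -1.4]
grip_width: 0.0179
gripper_force: 81.2
```

```bash
python3 -m jog '0 -.003 0 0 -1;0 -.006 0 0 -1;0 -.006 0 0 -1' 100
python3 -m jog '0 -.004 0 0 -1;0 -.007 0 0 -1;0 -.007 0 0 -1' 100
```

```text
time: 25.7
tcp_pos: [0.5298, -0.0452, 0.0633]
orientation: [3.14, -0.0, 1.522]
ft_force: [2.8, -0.7, 0.4]
grip_width: 0.0176
gripper_force: 102.5
time: 25.95
tcp_pos: [0.5289, -0.0452, 0.0637]
orientation: [3.136, 0.0, 1.522]
ft_force: [10.8, -0.4, -5.3]
grip_width: 0.0178
gripper_force: 101.8
```

The tray is at its stop (10.8 N). I back off 14 mm and lift out.

```bash
python3 -m jog '0 .015 0 0 -1;0 .03 0 0 -1;0 .039 0 0 -1;0 .039 0 0 -1' 100
python3 -m jog '0 0 -.02 0 -1;0 0 -.04 0 -1;0 0 -.06 0 -1;0 0 -.08 0 -1;0 0 -.08 0 -1' 100
python3 -m jog '0 0 -.07 0 -1;0 0 -.14 0 -1;0 0 -.21 0 -1;0 0 -.26 0 -1;0 0 -.26 0 -1' 100
```

```text
time: 26.28
tcp_pos: [0.5423, -0.0459, 0.0627]
orientation: [-3.141, 0.001, 1.522]
ft_force: [0.5, 0.3, -0.9]
grip_width: 0.0178
gripper_force: 102.3
time: 26.7
tcp_pos: [0.5432, -0.0459, 0.0973]
orientation: [3.139, -0.001, 1.522]
ft_force: [-0.3, 0.3, -1.1]
grip_width: 0.0177
gripper_force: 102.3
time: 27.12
tcp_pos: [0.5443, -0.046, 0.2035]
orientation: [3.135, -0.002, 1.522]
ft_force: [0.9, 0.3, -0.5]
grip_width: 0.0175
gripper_force: 102.4
```

```bash
python3 -m jog '-.06 -.02 0 0 -1;-.13 -.045 0 0 -1;-.2 -.07 0 0 -1;-.27 -.09 0 0 -1;-.34 -.113 0 0 -1' 100 >/dev/null
python3 -m jog '-.07 -.02 0 0 -1;-.14 -.045 0 0 -1;-.21 -.07 0 0 -1;-.28 -.095 0 0 -1;-.331 -.113 0 0 -1' 100 >/dev/null
python3 -m jog '0 0 0 -.07 -1;0 0 0 -.14 -1;0 0 0 -.188 -1;0 0 0 -.188 -1;0 0 0 -.188 -1' 100
python3 - <<'E'
from asc import *
ct=show('top',[380,255,465,312])
E
```

```text
time: 28.37
tcp_pos: [0.4384, -0.3093, 0.1987]
orientation: [-3.141, -0.0, 1.815]
ft_force: [-0.3, 0.2, -1.0]
grip_width: 0.0173
gripper_force: 102.3
255 ..............................................-########----##-.......-############.R#
256 .............................................-########---#----...----#############..#
257 .............................................-#########---#-#-..-.o#o############Ro##
258 .............................................-####---##---#-##-.####o###########.R##R
259 .............................................-###---####----######o########o###...##.
260 .............................................-################o#o##############..##.R
261 .............................................-###########--######o############R.##.RR
262 .............................................-############.#oo##o##ob#####o##.R###.RR
263 .............................................-##############################..o#oRR..
264 .............................................-#############################RRoo##....
265 .........................................--...
[... 3479 characters left out ...]
...............oo..------##oo########RRRRo..R.##RRRRR..RR.oR.R...RRRoR
305 .......-----................o..---------o#####oo##o..o.RRRRR###.RRRR.R.o..oR..RRRRRoR
306 .......------.......o..o....-----------####oo####oR.RRRR.RRo##R.RRR...RRR.R..RRRR.R.R
307 .......------........o..---------------#o##oo###oR.RR....R##oR.RR.RoRR...R.RR.RRRRRRR
308 .......------.....o...----------------####o####oRR..Ro..Ro##R..RR.R.R.oR.RR.RRRoRRRR.
309 .......-------o...--------------------#####o##oRR.oR....o#o.ooo..oR.RRRR.RRoRRRRRR.R.
310 .......------------------------------########o..RRRRRR.RR#..R..RR.R.oR.oR.RR.RRRRRRoR
311 .......------------------------------###o#o##.R.R.R.R#R#...RRo...RR.R.RR.oRRoRRR..RRR
```

```bash
python3 -m jog '-.002 .006 .07 0 -1;-.002 .006 .14 0 -1;-.002 .006 .2 0 -1;-.002 .006 .25 0 -1;-.002 .006 .27 0 -1' 100 >/dev/null
python3 -m jog '0 0 .01 0 -1;0 0 .02 0 -1;0 0 .03 0 -1;0 0 .036 0 -1;0 0 .036 0 -1' 100
python3 -m jog '0 0 .006 0 -1;0 0 .012 0 -1;0 0 .018 0 -1;0 0 .018 0 -1' 100
```

```text
time: 29.25
tcp_pos: [0.4415, -0.3097, 0.077]
orientation: [3.141, 0.0, 1.817]
ft_force: [-0.8, 0.3, -0.2]
grip_width: 0.0176
gripper_force: 102.4
time: 29.58
tcp_pos: [0.4411, -0.3095, 0.0692]
orientation: [-3.141, -0.0, 1.817]
ft_force: [-1.3, 0.2, -0.9]
grip_width: 0.0177
gripper_force: 102.4
```

```bash
python3 -m jog '0 0 .003 0 -1;0 0 .006 0 -1;0 0 .006 0 -1' 60
python3 -m jog '0 0 .003 0 -1;0 0 .005 0 -1;0 0 .005 0 -1' 40
```

```text
time: 29.83
tcp_pos: [0.4411, -0.3097, 0.067]
orientation: [-3.141, -0.0, 1.817]
ft_force: [-0.5, 0.2, -1.4]
grip_width: 0.0177
gripper_force: 102.4
time: 30.08
tcp_pos: [0.4413, -0.3098, 0.0662]
orientation: [3.141, -0.001, 1.817]
ft_force: [-5.3, 5.0, 15.4]
grip_width: 0.0173
gripper_force: 104.7
```

The handle touched down at the expected height, so I release and rise.

```bash
python3 -m jog '0 0 0 0 -.4;0 0 0 0 -.2;0 0 0 0 0;0 0 0 0 .1;0 0 0 0 .1' 20
python3 -m jog '0 0 0 0 .3;0 0 -.02 0 .3;0 0 -.06 0 .3;0 0 -.12 0 .3;0 0 -.2 0 .3' 20
python3 -m jog '0 .1 -.08 0 .3;0 .2 -.15 0 .3;0 .3 -.15 0 .3;0 .4 -.15 0 .3;0 .5 -.15 0 .3' 20
python3 -m jog '0 0 0 0 .3;0 0 0 0 .3;0 0 0 0 .3' 20
python3 - <<'E'
from asc import *
ct=show('top',[380,262,455,310]);cs=show('side',[318,290,395,375])
v=[(ct,redmask(ct['img'],[380,260,460,310])),(cs,redmask(cs['img'],[330,290,400,345]))]
print(solve(v),solve6(v,(.44,-.31,.1,.24,0,0)))
c=manip.capture('top');o=cls(c['img']);print([(x,np.nonzero(o[200:300,x]=='b')[0].max()+200) for x in(272,325)])
for t in('jar','sole','brush'): print(t,[(round(r['p'],2),[int(x) for x in r['rect']]) for r in manip.silhouettes(t,'top')])
E
```

```text
time: 30.5
tcp_pos: [0.4412, -0.3097, 0.0651]
orientation: [-3.141, 0.0, 1.817]
ft_force: [-0.5, 0.1, -0.2]
grip_width: 0.0471
gripper_force: 0.0
time: 30.92
tcp_pos: [0.44, -0.3092, 0.1451]
orientation: [-3.139, -0.001, 1.817]
ft_force: [0.8, -0.1, 0.0]
grip_width: 0.0553
gripper_force: 0.0
time: 31.33
tcp_pos: [0.6286, -0.2622, 0.2067]
orientation: [3.139, 0.0, 1.818]
ft_force: [0.7, 0.0, 0.7]
grip_width: 0.0554
gripper_force: 0.0
time: 31.58
tcp_pos: [0.6256, -0.2638, 0.2051]
orientation: [-3.14, 0.001, 1.817]
ft_force: [-0.5, -0.3, -0.4]
grip_width: 0.0554
gripper_force: 0.0
262 RRRRRRRR.RRRR.R.oRR..R.R#......................   ...... ..................
263 RRRRRR.RRRRRR.....RR..R##.. ................. ..-................. ........
264 RRR...R.R..o.R..R.o...##-. .. .......... .  .-........... .................
265 RR..R.RR.RR.R...R.oR..o#............... ...................................
266 RRRRRRR.RR.RRRRo.Ro.R##. ......... .........o..............................
267 .R.R.RRRRR..RRoR....oo-. ...... . .-.......................................
268 R.R.RR.R.RR.RRR..R.o##. ..... 
[... 9968 characters left out ...]
371                                                    .......                   
372                                                     .....                    
373                                                       ...                    
374                                                                              
(array([ 0.44313053, -0.31047918,  0.09670002,  0.26941785]), np.float64(1.068992241071113)) (array([ 0.44283099, -0.31058348,  0.09744593,  0.24106597,  0.043168  ,
       -0.07275213]), np.float64(0.9385344742496953))
[(272, np.int64(254)), (325, np.int64(238))]
jar [(0.76, [136, 278, 176, 307])]
sole [(0.71, [265, 169, 338, 258])]
brush [(0.59, [132, 133, 155, 215])]
```

Run:
```python
from asc import *
o=[];n=[]
for k,b in(('top',[380,260,460,310]),('side',[330,290,400,345])):
    c=manip.capture(k); o.append((c,redmask(cv2.imread(f'pics/{k}0.png')[:,:,::-1].copy(),b))); n.append((c,redmask(c['img'],b)))
for v in(o,n): print(solve6(v,(.44,-.31,.1,.24,0,0))[0].round(4),[(m.sum(),*cv2.boundingRect(m)) for c,m in v])
s=manip.get_state(); print(s['ft_force'],s['time'])
```

```text
[ 0.4397 -0.312   0.0972  0.2055  0.0445 -0.0707] [(np.uint64(481), 398, 275, 52, 21), (np.uint64(746), 337, 298, 51, 36)]
[ 0.4427 -0.3105  0.0975  0.2434  0.0447 -0.0705] [(np.uint64(476), 398, 273, 51, 22), (np.uint64(766), 337, 297, 52, 35)]
[ 0.42897958  0.50305893 -0.04442148] 31.9833
```

The hook's pose matches its starting one: within about 3 mm in plan, at the same height and with the same apparent tilt, its yaw about 2° off. The tray was pulled onto its stop, so I hand in.

```bash
python3 -c "
from workcell import manip;print(manip.finish_job())"
```

```text
the job is handed in; nothing more can be done
None
```

I handed the job in at about 32 s, with the tray pulled to its stop and the hook back on its rest within about 3 mm of where it lay; midway the hook slipped from the grip and I regrasped it from the tab, and handing in returned no verdict.

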